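# Tare the kitchen scale for a tumbler from the roll-top bin

## Task

Get the kitchen scale ready for weighing into the steel tumbler: roll the bin's slatted cover fully open, lift out the tall tumbler and set it down gently, upright in the middle of the scale's pan. With the tumbler standing there released, turn the black tare knob until the long zero mark of its dial lines up with the pointer, and after that roll the cover fully shut again. Leave the squat jar in the bin, the mug and the pencil case where they are, and let go of everything.

Things in the scene. Friction and masses are not known exactly. Their poses are not given: they have to be found in the camera images.
- bin: Fixed wooden roll-top bin, 234 (x) x 330 (y) x 169 mm high; origin: centre of its underside on the table; front faces its -x, its y runs along the width, z up. Floor 12 mm thick, two 10 mm round-topped side walls (inner width 310 mm), front wall 98 mm high. It may stand on either side of the robot's x axis and be turned a little.
- cover_axis (a point): Axis of the cover: centre of the bin's width, 52 mm above the table. The axis runs along the bin's y.
- cover (a joint): Angle of the slatted curved cover (slats on a 108 mm radius) about cover_axis, rad: 0 = fully shut (stop), 1.4 = fully open (stop). It opens by rolling up over the top to the back of the bin (rotation +angle about the bin's +y), and stays where it is left; friction about 0.35 N m, so some 3 N at the handle. When open, the front two thirds of the bin's top are clear.
- cover_handle (a point): Centre of the cover's handle: a steel roller, 16 mm in diameter and 24 mm long along the bin's y, 144 mm from cover_axis, carried by a 12 mm wide stem 33 mm clear of the slats. Shut, it lies at the upper front (116 mm before the axis, 85 mm above it); open, 63 mm behind the axis and 129 mm above it. It can be pinched from straight above across its two flat ends and pivots between the fingers as the cover rolls.
- tumbler_center (a point): Centre (half-way up) of the tall open steel tumbler: 54 mm in diameter, 110 mm high, 3 mm wall, mass 0.1 to 0.25 kg; its z points up. It starts upright on the bin's floor, left or right beside the jar, its top about 122 mm above the table, 40 mm or more before the cover's open edge.
- jar: Squat closed amber jar, 58 mm in diameter, 60 mm high, also on the bin's floor; origin at the centre of its underside. To be left alone.
- scale: Fixed white kitchen scale, 140 (x) x 290 (y) x 45 mm high; origin: centre of its underside. Along its own y: the pan's centre at +78 mm, the tare knob's axis at -72 mm. May be on either side, turned a little.
- pan_top (a point): Centre of the top face of the scale's round steel pan, 100 mm in diameter, 72 mm above the table when empty. It sits on a soft spring (0.39 N/mm, at most 12 mm travel) and sinks about 3 to 6 mm under the tumbler.
- pointer_tip (a point): Inner tip of the black pointer at the dial's edge, 45 mm from the knob's axis, 52 mm above the table. The load on the pan turns it clockwise seen from above; empty, it stands towards the scale's -x. It is not touched and follows the pan only.
- zero_mark (a point): Outer end of the dial's zero mark (the one long, thick black line of the white dial), 45 mm from the knob's axis, 52 mm above the table. It turns with the knob. The dial reads zero when this point meets pointer_tip. The other, thin lines are 10 degrees apart.
- knob_grip (a point): Point on the tare knob's vertical axis at a good height to grip, 75 mm above the table. The knob is a round black cylinder, 40 mm in diameter, standing from 54 to 89 mm above the table, in one piece with the 88 mm white dial below it.
- knob (a joint): Angle of the knob with its dial, rad, growing clockwise seen from above; range -2.6 to 2.6. It stays where it is left; friction about 0.05 N m. With the tumbler on the pan it has to be turned clockwise by some 0.3 to 1.6 rad.
- mug: White mug, 80 mm in diameter, 90 mm high, beyond the work; origin at the centre of its underside. To be left alone.
- case: Grey pencil case, 75 x 200 x 44 mm, beyond the work; origin at the centre of its underside. To be left alone.

How it is judged:
On the way, in this order (a step that is already met when the one before it is completed fails the run):
1. the cover is rolled open (value of joint cover above 1.25 rad), for 0.1 s.
2. the tumbler stands upright in the middle of the pan, released, with the cover still open (horizontal distance between tumbler_center and pan_top below 0.025 m and z of tumbler_center in the frame of pan_top between 0.05 and 0.06 m and angle between tumbler_center's own z axis and vertical below 0.1 rad and contact force between the fingers and anything else below 0.3 N and value of joint cover above 1 rad), for 0.3 s.
3. the zero mark lines up with the pointer, with the tumbler on the pan and the knob let go, before the cover is shut (horizontal distance between tumbler_center and pan_top below 0.025 m and z of tumbler_center in the frame of pan_top between 0.05 and 0.06 m and angle between tumbler_center's own z axis and vertical below 0.1 rad and contact force between the fingers and anything else below 0.3 N and horizontal distance between zero_mark and pointer_tip below 0.004 m and value of joint cover above 0.5 rad), for 0.2 s.
4. the cover is shut (value of joint cover below 0.08 rad), for 0.1 s.
At the end, for the whole second after the job is handed in: The tumbler stands upright (within 0.1 rad) on the pan, its axis within 25 mm of the pan's centre; the zero mark's end lies within 4 mm (half a division) of the pointer's tip; the cover is within 0.08 rad (9 mm of roll) of fully shut; nothing is held (horizontal distance between tumbler_center and pan_top below 0.025 m and z of tumbler_center in the frame of pan_top between 0.05 and 0.06 m and angle between tumbler_center's own z axis and vertical below 0.1 rad and horizontal distance between zero_mark and pointer_tip below 0.004 m and value of joint cover below 0.08 rad); the robot touches nothing.
It fails at once if the tumbler is slammed onto the scale (over 40 N) (contact force between scale and tumbler above 40 N).
It fails at once if the tumbler is dropped onto the pan: let go with its foot more than 12 mm above it (contact force between the fingers and tumbler below 0.05 N and horizontal distance between tumbler_center and pan_top below 0.06 m and z of tumbler_center in the frame of pan_top above 0.067 m).
It fails at once if the jar in the bin is moved by more than 30 mm (distance of jar from where it was at the start of the episode above 0.03 m).
It fails at once if the mug is moved by more than 30 mm (distance of mug from where it was at the start of the episode above 0.03 m).
It fails at once if the pencil case is moved by more than 30 mm (distance of case from where it was at the start of the episode above 0.03 m).
It also fails if it takes over 72 s, if anything falls off the work surface, if the arm or the gripper's body presses on something with over 40 N, if the wrist force passes 120 N, or if a joint passes its speed limit or range.

## Robot

A 7-joint arm with a two-finger parallel gripper is mounted at the origin on the work surface. World frame = base frame: x ahead of the robot, y to its left, z up, the work surface at z = 0. Lengths are in m, angles in rad, forces in N, time in s.
With the tool pointing down it reaches from about 0.4 to 0.875 m from the base axis. Payload 6.5 kg.
Tool frame: the origin (TCP) lies on the centre line of the jaws, within the pads' length; the fingertips stand 11 mm ahead of it and the grasp point (between the pads) lies 8 mm behind it (arm.finger_overhang is the distance from the TCP to the fingertips, in m); z points along the fingers, y is the line along which they close (so a half turn about z gives the same grasp; the last joint's range is limited). The gripper opens to 85 mm and grips with 20 to 120 N. Pads are 22 mm wide; open, the fingers measure 114 mm over their backs; the gripper's body (76 mm by 85 mm) begins 54 mm behind the grasp point. The pads swing forward as they close: fully open they stand 13 mm farther back than shut.
Start: joints at [-1.183, 0.536, -0.004, 1.538, 0.003, 1.067, -0.071], TCP at [0.285, 0.584, 0.213] pointing down, gripper open.
Joint ranges: [-2.7, 2.7], [-0.37, 2.16], [-1.27, 1.26], [0.24, 2.4], [-1.31, 4.45], [0.19, 1.91], [-2.76, 2.76]. Speed limits (rad/s): [2.39, 2.39, 3.14, 3.14, 3.14, 3.14, 3.14].

## Interface

Orientations are given as a unit quaternion [x, y, z, w].
In Python, from bench import arm gives the robot as it stands.
- The arm moves only by the shell command python3 -m crank 'ROWS' [FORCE]. ROWS is JSON, a list of rows, each an object of numbers: "hand": the opening in per cent of the stroke, from 0 (shut) to 100 (fully open); "dx", "dy", "dz": the shift along the tool's x, y, z in cm; "ax", "ay", "az": the turn, a rotation vector about the tool's x, y, z in rad. In form: [{"hand": .., "dx": .., "dy": .., "dz": .., "ax": .., "ay": .., "az": ..}, ...]. A call has 1 to 12 rows; each row shifts and turns the commanded pose from where the row before left it, along the tool's axes as they then stand; what a row does not reach is not made up. A row lasts 1/10 s, in which the tool goes at most 50 mm and 8.59 degrees, less where a joint would pass 70% of its speed; a pose out of reach is approached as far as the arm can. A call is refused whole if a number of a shift passes 5 or a number of a turn 0.15, either way. A call with a gripper value outside its range is refused whole. The fingers move at their own pace and stop on an object; FORCE is the grip in N (left out, the last holds). Time passes only in rows, so rows that do not move let the fingers close. It gives the time, the measured TCP pose, the force, the opening and the grip force at its end, in the units of the state.
- arm.state(): the state, without advancing time (a new reading comes with each control period).
- arm.snapshot(name): name is "scene" or "top"; returns the picture (384x512x3 uint8, red, green, blue); there is no depth.
- arm.camera_info(name): a dict with "fx", "fy", "cx", "cy" (pixels), "R" (3x3) and "t" (3): a world point X has camera coordinates R X + t. Camera axes: x right, y down, z forward; pixel columns grow to the right and rows downward; lengths in m; the calibration is good to about 2 mm. A picture is of the moment at which its call begins. camera_info takes no time and is no camera call.
- arm.close_job(): hands the job in; it is judged then, once.
The state is a dict: "time_s": time; "qpos": joint angles; "dq": joint speeds; "tau": joint torques, N m; "tcp_pos": TCP position; "eef_rot": TCP orientation; "wrist_force": force on the tool from outside, world axes, zero at the start; "ft_torque": the same for the moment, N m; "opening": finger opening in m; "grip_force": force on a finger pad.
Only numpy, scipy, OpenCV 4.12 (cv2) and the standard library are available. Lean on these libraries where they do the work, as an engineer would, in place of code of your own. Each camera call takes 0.05 s, during which the arm holds its last target. There are 200 camera calls.

## Working session

There is one attempt and no reset: what is moved stays moved. The work goes in short steps, Python scripts to look and compute and a shell command to move; the robot and the scene stay as the last step left them, time stands still between calls to the robot, and variables do not carry over. Pictures are saved under pics/ and viewed, at most 11 in all, crops included, and the job is handed in when it is done.

```bash
mkdir -p pics; ls; python3 - <<'E'
from bench import arm
import cv2,numpy as np
a=arm.snapshot("scene");b=arm.snapshot("top")
cv2.imwrite("pics/s0.png",a[...,::-1]);cv2.imwrite("pics/t0.png",b[...,::-1])
for n in("scene","top"):
    c=arm.camera_info(n);print(n,c["fx"],c["cx"],c["cy"],np.round(c["R"],3).tolist(),np.round(c["t"],3), np.round(-np.array(c["R"]).T@c["t"],3))
print(arm.state())
E
```

```text
pics
scene 455.4995730366548 253.18945010251682 192.96696684296424 [[0.858, 0.514, -0.002], [0.321, -0.538, -0.779], [-0.401, 0.668, -0.627]] [-0.507 -0.095  1.355] [ 1.009 -0.696  0.774]
top 398.26723769321995 256.5121198746023 188.37680754881114 [[0.027, -1.0, -0.001], [-0.986, -0.027, -0.165], [0.164, 0.005, -0.986]] [-0.002  0.632  0.864] [0.482 0.011 0.956]
{'time_s': 0.1, 'qpos': array([-1.18322818,  0.53713306, -0.0044351 ,  1.53874558,  0.00258374,
        1.06730573, -0.07123432]), 'dq': array([-0.00034831,  0.00106933, -0.00252484, -0.00401032,  0.00054362,
       -0.0002451 , -0.00031121]), 'tau': array([ 2.00676077e-03, -5.84556842e+01,  1.05185185e+00, -2.59778917e+01,
        1.26910151e-02,  4.49187326e-03, -3.20116690e-06]), 'tcp_pos': array([0.28468405, 0.58368523, 0.21258431]), 'eef_rot': array([ 2.24929595e-01,  9.74374696e-01, -7.82766726e-04, -1.26966518e-04]), 'wrist_force': array([-0.31660617,  0.1416646 , -0.604865  ]), 'ft_torque': array([0.00111515, 0.08067964, 0.00422186]), 'grip_force': 0.0, 'opening': 0.08510292139306988}
```

View pics/s0.png

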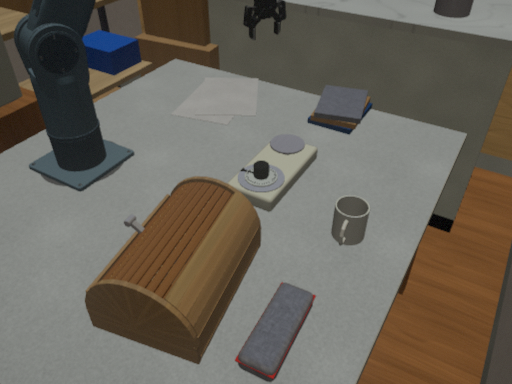

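View pics/t0.png

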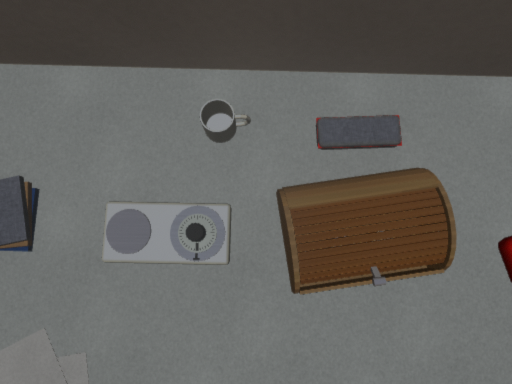

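The scene picture shows the bin to the robot's right, with its handle near (132,222). The scale is to the left: knob (261,170), pan (288,145). In the top picture the handle is at about (378,280), the pan at (129,231) and the knob at (195,232). The bin's front edge runs about (300,290) to (450,268).

```bash
cat > h.py <<'E'
import cv2,numpy as np
from bench import arm
from scipy.spatial.transform import Rotation as Ro
def ray(n,u,v):
    c=arm.camera_info(n);R=np.array(c["R"]);o=-R.T@np.array(c["t"])
    return o,R.T@np.array([(u-c["cx"])/c["fx"],(v-c["cy"])/c["fy"],1])
def plane(n,u,v,z):
    o,d=ray(n,u,v);return o+d*(z-o[2])/d[2]
def tri(p,q):
    o1,d1=ray("scene",*p);o2,d2=ray("top",*q)
    s=np.linalg.lstsq(np.c_[d1,-d2],o2-o1,rcond=None)[0]
    a,b=o1+s[0]*d1,o2+s[1]*d2;return (a+b)/2,np.linalg.norm(a-b)
def proj(n,X):
    c=arm.camera_info(n);x=np.array(c["R"])@X+c["t"];return c["fx"]*x[0]/x[2]+c["cx"],c["fy"]*x[1]/x[2]+c["cy"]
def delta(target,yaw=None):
    """cm in tool axes to reach target TCP, yaw of tool y error"""
    s=arm.state();R=Ro.from_quat(s["eef_rot"]).as_matrix()
    print("tcp",s["tcp_pos"].round(4),"toolx",R[:,0].round(3),"tooly",R[:,1].round(3),"toolz",R[:,2].round(3))
    return (R.T@(np.array(target)-s["tcp_pos"])*100).round(2)
E
python3 - <<'E'
from h import *
a=cv2.imread("pics/s0.png");b=cv2.imread("pics/t0.png")
c1=cv2.resize(b[160:310,270:465],None,fx=4,fy=4,interpolation=cv2.INTER_CUBIC)[:, :780]
c2=cv2.resize(a[205:245,115:155],None,fx=6,fy=6,interpolation=cv2.INTER_CUBIC)
c1[:240,-240:]=c2
cv2.imwrite("pics/c1.png",c1[:600])
# wood mask of the bin in top view
h=cv2.cvtColor(b,cv2.COLOR_BGR2HSV)
m=((h[...,1]>90)&(h[...,0]<25)).astype(np.uint8);cs,_=cv2.findContours(m,0,2)
c=max(cs,key=cv2.contourArea);print(cv2.boundingRect(c),cv2.minAreaRect(c))
# scale white body & pan
g=cv2.cvtColor(b,cv2.COLOR_BGR2GRAY);print(g[232,98:236:3])
m=(g[190:280,90:240]>150).astype(np.uint8);cs,_=cv2.findContours(m,0,2)
c=max(cs,key=cv2.contourArea);print(cv2.minAreaRect(c))
m=(g[215:250,180:212]<45).astype(np.uint8);n,l,st,ce=cv2.connectedComponentsWithStats(m);print(st,ce)
E
```

```text
(279, 168, 177, 126) ((368.9399108886719, 228.903076171875), (107.2306900024414, 170.86801147460938), 81.38435363769531)
[114 119 129 102 102 102 102 103 101 101 101 101 102 101 102 101 101  99
 140 143 142 144 144 143 118 113 113 126 124 103  49  48  48  48  49  39
 121 128 102 128 112 113 113 127  74 118]Traceback (most recent call last):
  File "<stdin>", line 14, in <module>
ValueError: max() iterable argument is empty
```

View pics/c1.png

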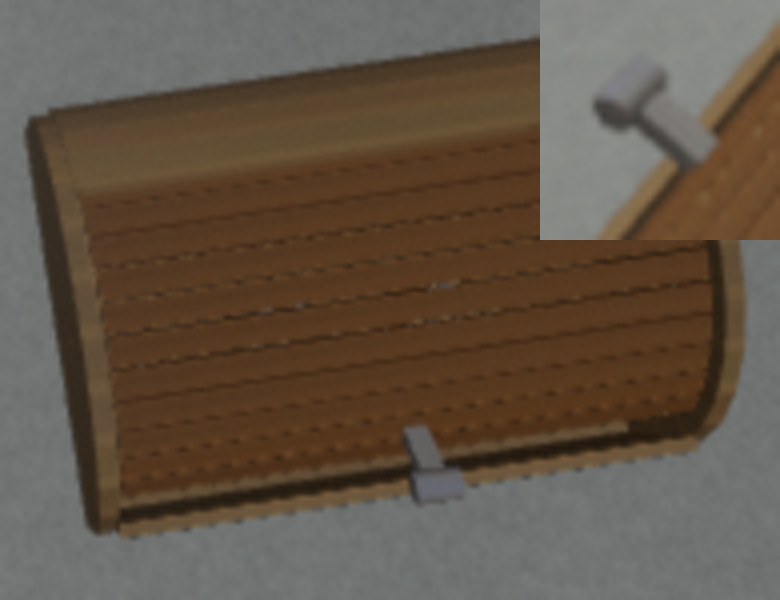

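The crop shows the roller centred at top pixel (379.5,281.2) and scene pixel (130,220.3). The slats give the bin's yaw: one runs from (302.5,252) to (446,231).

```bash
python3 - <<'E'
from h import *
b=cv2.imread("pics/t0.png");g=cv2.cvtColor(b,cv2.COLOR_BGR2GRAY)
H,e=tri((130,220.3),(379.5,281.2));print("handle",H,e)
p=plane("top",302.5,252,.155);q=plane("top",446.2,230.8,.155);d=p-q;yaw=np.arctan2(-d[0],d[1]);print("yaw",yaw,p,q)
p=plane("top",300,293.5,.098);q=plane("top",444,271,.098);d=p-q;print("yaw front",np.arctan2(-d[0],d[1]))
c,s=np.cos(yaw),np.sin(yaw);ax=H-[c*-.116,s*-.116,.085];print("axis",ax)
op=ax+[c*.063,s*.063,.129];print("open handle",op)
# centroid of knob and pan
m=(g[215:250,180:212]<60).astype(np.uint8);n,l,st,ce=cv2.connectedComponentsWithStats(m);print(st[1:],ce[1:]+[180,215])
k=np.array([195.7,232.5]);print("knob",plane("top",*k,.089))
h=b[205:258,100:155].astype(int);m=((h[...,0]-h[...,2])>6).astype(np.uint8)
n,l,st,ce=cv2.connectedComponentsWithStats(m);i=st[1:,4].argmax()+1;print(st[i],ce[i]+[100,205]);print("pan",plane("top",*(ce[i]+[100,205]),.072))
print(delta(H+[0,0,.08]))
E
```

```text
handle [ 0.43713318 -0.23347219  0.14749029] 0.0015017939772878732
yaw 0.17128167002620426 [ 0.4895087 -0.080179   0.155    ] [ 0.53922971 -0.36762268  0.155     ]
yaw front 0.17724103979265932
axis [ 0.55143576 -0.21370052  0.06249029]
open handle [ 0.61351389 -0.20296246  0.19149029]
[[  6   8  20  18 272]
 [ 16  29   2   6  11]] [[195.45220588 231.96323529]
 [196.54545455 246.27272727]]
knob [0.52566369 0.14410583 0.089     ]
[   5    1   50   52 1838] [128.46517954 233.88520131]
pan [0.51947907 0.29506377 0.072     ]
tcp [0.2847 0.5837 0.2126] toolx [-0.899  0.438 -0.   ] tooly [ 0.438  0.899 -0.002] toolz [-0.001 -0.001 -1.   ]
[-49.52 -66.77  -1.38]
```

```bash
python3 -m crank '[{"dx":-4.06,"dy":-2.29,"dz":-0.3},{"dx":-4.06,"dy":-2.29,"dz":-0.3},{"dx":-4.06,"dy":-2.29,"dz":-0.3},{"dx":-4.06,"dy":-2.29,"dz":-0.3},{"dx":-4.06,"dy":-2.29,"dz":-0.3},{"dx":-4.06,"dy":-2.29,"dz":-0.3},{"dx":-4.06,"dy":-2.29,"dz":-0.3},{"dx":-4.06,"dy":-2.29,"dz":-0.3},{"dx":-4.06,"dy":-2.29,"dz":-0.3},{"dx":-4.06,"dy":-2.29,"dz":-0.3}]'
python3 -m crank '[{"dx":-0.98,"dy":-4.88},{"dx":-0.98,"dy":-4.88},{"dx":-0.98,"dy":-4.88},{"dx":-0.98,"dy":-4.88},{"dx":-0.98,"dy":-4.88},{"dx":-0.98,"dy":-4.88},{"dx":-0.98,"dy":-4.88},{"dx":-0.98,"dy":-4.88},{"dx":-0.98,"dy":-4.88}]'
python3 -m crank '[{"az":0.14},{"az":0.14},{"az":0.14},{"az":0.14},{"az":0.14},{"az":0.14},{"az":0.14},{"az":0.14},{"az":0.14},{"az":0.14},{"az":0.14},{"az":0.14}]'
python3 - <<'E'
from h import *
print(arm.state()["qpos"].round(2)); print(plane("top",379.5,281.2,.142)); print(delta([.437,-.2325,.165]))
E
```

```text
[-1.18  0.54 -0.    1.54  0.    1.07 -0.07]
[ 0.43625368 -0.23564855  0.142     ]
tcp [0.2847 0.5837 0.2126] toolx [-0.899  0.438 -0.   ] tooly [ 0.438  0.899 -0.002] toolz [-0.001 -0.001 -1.   ]
[-49.47 -66.68   4.87]validation failed for argument at $[0]...
validation failed for argument at $[0]...
validation failed for argument at $[0]...
```

Every row apparently needs all its keys, so I'll resend with them filled in.

```bash
python3 -m crank '[{"hand":70,"dx":-4.06,"dy":-2.29,"dz":-0.3,"ax":0,"ay":0,"az":0},{"hand":70,"dx":-4.06,"dy":-2.29,"dz":-0.3,"ax":0,"ay":0,"az":0},{"hand":70,"dx":-4.06,"dy":-2.29,"dz":-0.3,"ax":0,"ay":0,"az":0},{"hand":70,"dx":-4.06,"dy":-2.29,"dz":-0.3,"ax":0,"ay":0,"az":0},{"hand":70,"dx":-4.06,"dy":-2.29,"dz":-0.3,"ax":0,"ay":0,"az":0},{"hand":70,"dx":-4.06,"dy":-2.29,"dz":-0.3,"ax":0,"ay":0,"az":0},{"hand":70,"dx":-4.06,"dy":-2.29,"dz":-0.3,"ax":0,"ay":0,"az":0},{"hand":70,"dx":-4.06,"dy":-2.29,"dz":-0.3,"ax":0,"ay":0,"az":0},{"hand":70,"dx":-4.06,"dy":-2.29,"dz":-0.3,"ax":0,"ay":0,"az":0},{"hand":70,"dx":-4.06,"dy":-2.29,"dz":-0.3,"ax":0,"ay":0,"az":0}]'
python3 - <<'E'
from h import *
print(arm.state()["qpos"].round(2)); print(delta([.437,-.234,.20]))
E
```

```text
time_s: 1.1
tcp_pos: [0.55, 0.1986, 0.2433]
eef_rot: [0.225, 0.974, -0.0, -0.0]
wrist_force: [1.2, -0.2, 0.2]
opening: 0.0598
grip_force: 0.0
[-0.52  0.39  0.13  1.69 -0.06  1.06  0.74]
tcp [0.55   0.1986 0.2433] toolx [-0.899  0.438  0.   ] tooly [ 0.438  0.899 -0.   ] toolz [-0. -0. -1.]
[ -8.8  -43.84   4.34]
```

```bash
python3 -m crank '[{"hand":70,"dx":-0.98,"dy":-4.87,"dz":0,"ax":0,"ay":0,"az":0},{"hand":70,"dx":-0.98,"dy":-4.87,"dz":0,"ax":0,"ay":0,"az":0},{"hand":70,"dx":-0.98,"dy":-4.87,"dz":0,"ax":0,"ay":0,"az":0},{"hand":70,"dx":-0.98,"dy":-4.87,"dz":0,"ax":0,"ay":0,"az":0},{"hand":70,"dx":-0.98,"dy":-4.87,"dz":0,"ax":0,"ay":0,"az":0},{"hand":70,"dx":-0.98,"dy":-4.87,"dz":0,"ax":0,"ay":0,"az":0},{"hand":70,"dx":-0.98,"dy":-4.87,"dz":0,"ax":0,"ay":0,"az":0},{"hand":70,"dx":-0.98,"dy":-4.87,"dz":0,"ax":0,"ay":0,"az":0},{"hand":70,"dx":-0.98,"dy":-4.87,"dz":0,"ax":0,"ay":0,"az":0},{"hand":70,"dx":0,"dy":0,"dz":0,"ax":0,"ay":0,"az":0.14},{"hand":70,"dx":0,"dy":0,"dz":0,"ax":0,"ay":0,"az":0.14},{"hand":70,"dx":0,"dy":0,"dz":0,"ax":0,"ay":0,"az":0.14}]'
python3 -m crank '[{"hand":70,"dx":0,"dy":0,"dz":0,"ax":0,"ay":0,"az":0.14},{"hand":70,"dx":0,"dy":0,"dz":0,"ax":0,"ay":0,"az":0.14},{"hand":70,"dx":0,"dy":0,"dz":0,"ax":0,"ay":0,"az":0.14},{"hand":70,"dx":0,"dy":0,"dz":0,"ax":0,"ay":0,"az":0.14},{"hand":70,"dx":0,"dy":0,"dz":0,"ax":0,"ay":0,"az":0.14},{"hand":70,"dx":0,"dy":0,"dz":0,"ax":0,"ay":0,"az":0.14},{"hand":70,"dx":0,"dy":0,"dz":0,"ax":0,"ay":0,"az":0.14},{"hand":70,"dx":0,"dy":0,"dz":0,"ax":0,"ay":0,"az":0.14},{"hand":70,"dx":0,"dy":0,"dz":0,"ax":0,"ay":0,"az":0.14},{"hand":70,"dx":0,"dy":0,"dz":0,"ax":0,"ay":0,"az":0.14},{"hand":70,"dx":0,"dy":0,"dz":0,"ax":0,"ay":0,"az":0.14},{"hand":70,"dx":0,"dy":0,"dz":0,"ax":0,"ay":0,"az":0.14}]'
python3 - <<'E'
from h import *
print(arm.state()["qpos"].round(2)); print(delta([.437,-.234,.135]))
E
```

```text
time_s: 2.3
tcp_pos: [0.4361, -0.2326, 0.2431]
eef_rot: [0.426, 0.905, -0.0, -0.0]
wrist_force: [0.4, -0.1, 0.3]
opening: 0.0596
grip_force: 0.0
time_s: 3.5
tcp_pos: [0.4364, -0.232, 0.2432]
eef_rot: [0.958, 0.287, -0.0, -0.0]
wrist_force: [-0.3, 0.4, 0.5]
opening: 0.0597
grip_force: 0.0
[-0.21  0.28  0.73  1.94 -0.22  1.   -0.37]
tcp [ 0.4364 -0.232   0.2432] toolx [ 0.835  0.55  -0.   ] tooly [ 0.55  -0.835 -0.   ] toolz [-0.  0. -1.]
[-0.05  0.21 10.82]
```

```bash
python3 -m crank '[{"hand":70,"dx":0,"dy":0.2,"dz":0,"ax":0,"ay":0,"az":0.137},{"hand":70,"dx":0,"dy":0,"dz":0,"ax":0,"ay":0,"az":0.137},{"hand":70,"dx":0,"dy":0,"dz":0,"ax":0,"ay":0,"az":0.137},{"hand":60,"dx":0,"dy":0,"dz":3.5,"ax":0,"ay":0,"az":0},{"hand":60,"dx":0,"dy":0,"dz":2.5,"ax":0,"ay":0,"az":0},{"hand":60,"dx":0,"dy":0,"dz":0,"ax":0,"ay":0,"az":0}]'
python3 - <<'E'
from h import *
print(arm.state()["qpos"].round(2)); print(delta([.437,-.234,.132]))
a=arm.snapshot("scene")[...,::-1];b=arm.snapshot("top")[...,::-1]
x=cv2.resize(a[150:270,70:200],None,fx=3,fy=3);y=cv2.resize(b[210:330,310:440],None,fx=3,fy=3)
cv2.imwrite("pics/c2.png",np.hstack([x,y]))
print(proj("scene",arm.state()["tcp_pos"]))
E
```

```text
time_s: 4.1
tcp_pos: [0.4354, -0.2325, 0.1807]
eef_rot: [0.996, 0.088, -0.003, -0.001]
wrist_force: [0.1, -0.3, 0.9]
opening: 0.0515
grip_force: 0.0
[-0.21  0.4   0.76  2.   -0.35  0.88 -0.65]
tcp [ 0.4354 -0.2325  0.1807] toolx [ 0.984  0.176 -0.006] tooly [ 0.176 -0.984 -0.003] toolz [-0.006  0.002 -1.   ]
[0.16 0.19 4.87]
(np.float64(126.45245180185357), np.float64(207.04454407322086))
```

View pics/c2.png

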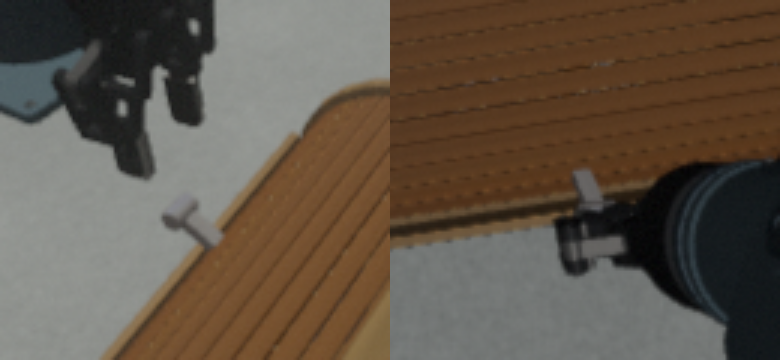

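The fingers straddle the roller from above. In the scene view it sits at (130,221), right below the TCP (126,207). I'll descend and pinch.

```bash
python3 -m crank '[{"hand":60,"dx":0.16,"dy":0.25,"dz":2.5,"ax":0,"ay":0,"az":0},{"hand":60,"dx":0,"dy":0,"dz":1.9,"ax":0,"ay":0,"az":0},{"hand":60,"dx":0,"dy":0,"dz":0.4,"ax":0,"ay":0,"az":0},{"hand":0,"dx":0,"dy":0,"dz":0,"ax":0,"ay":0,"az":0},{"hand":0,"dx":0,"dy":0,"dz":0,"ax":0,"ay":0,"az":0},{"hand":0,"dx":0,"dy":0,"dz":0,"ax":0,"ay":0,"az":0},{"hand":0,"dx":0,"dy":0,"dz":0,"ax":0,"ay":0,"az":0},{"hand":0,"dx":0,"dy":0,"dz":0,"ax":0,"ay":0,"az":0}]' 30
python3 - <<'E'
from h import *
s=arm.state();print(s["opening"],s["grip_force"],s["wrist_force"].round(1)); print(delta([.437,-.234,.132]))
# arc steps in tool frame: handle angle
for n in (8,12): 
    t=np.linspace(0,1.4,n+1)+np.arctan2(85,-116)*0; a0=np.arctan2(85,116)
    P=np.c_[-14.4*np.cos(a0+t),14.4*np.sin(a0+t)];print(np.diff(P,axis=0).round(2).tolist())
E
```

```text
time_s: 5.0
tcp_pos: [0.4403, -0.2363, 0.1361]
eef_rot: [0.996, 0.088, 0.001, 0.0]
wrist_force: [-0.4, -0.2, 2.2]
opening: -0.0003
grip_force: 1.5
-0.0002517229749237878 1.5236678905785084 [-0.4 -0.2  2.2]
tcp [ 0.4403 -0.2363  0.1361] toolx [0.984 0.176 0.001] tooly [ 0.176 -0.984  0.001] toolz [ 0.001 -0.    -1.   ]
[-0.28 -0.29  0.41]
[[1.66, 1.89], [1.96, 1.57], [2.21, 1.21], [2.38, 0.81], [2.49, 0.38], [2.52, -0.06], [2.47, -0.5], [2.34, -0.92]]
[[1.07, 1.29], [1.21, 1.16], [1.34, 1.01], [1.45, 0.85], [1.54, 0.67], [1.61, 0.49], [1.65, 0.3], [1.68, 0.11], [1.68, -0.09], [1.65, -0.28], [1.61, -0.47], [1.54, -0.66]]
```

The hand shut fully, so the pinch missed. I'll look before trying again.

```bash
python3 - <<'E'
from h import *
a=arm.snapshot("scene")[...,::-1];b=arm.snapshot("top")[...,::-1]
x=cv2.resize(a[170:250,90:170],None,fx=5,fy=5,interpolation=2);y=cv2.resize(b[240:320,340:420],None,fx=5,fy=5,interpolation=2)
o=np.hstack([x,y])[:, :800];cv2.imwrite("pics/c3.png",np.clip(o*1.5,0,255))
t=arm.state()["tcp_pos"];print(proj("scene",t),proj("scene",t-[0,0,.011]),proj("top",t),proj("top",t-[0,0,.011]))
E
```

```text
(np.float64(130.69459868232684), np.float64(225.78922181708276)) (np.float64(131.59961217801413), np.float64(229.69325856660618)) (np.float64(378.8661083310765), np.float64(279.0689875692168)) (np.float64(377.23442930090926), np.float64(278.7447484639031))[ WARN:0@0.479] global loadsave.cpp:1063 imwrite_ Unsupported depth image for selected encoder is fallbacked to CV_8U.
```

View pics/c3.png

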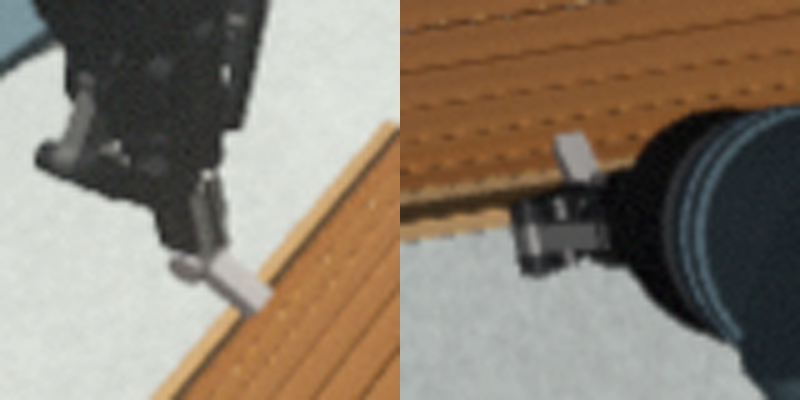

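The closed fingertips appear to rest on top of the roller, at scene (130,220). The projected tip is (132,230), so something is off by about 2 cm in z. I'll check the overhang and the camera consistency.

```bash
python3 - <<'E'
from h import *
print(arm.finger_overhang,[x for x in dir(arm) if x[0]!='_'],arm.state()["tcp_pos"],arm.state()["wrist_force"])
a=cv2.imread("pics/s0.png");g=cv2.cvtColor(a,6)
m=(g[155:185,245:280]<50).astype(np.uint8);n,l,st,ce=cv2.connectedComponentsWithStats(m);print(st[1:])
h=a[130:158,265:312].astype(int);m=((h[...,0]-h[...,2])>6).astype(np.uint8);n,l,st,ce=cv2.connectedComponentsWithStats(m);i=st[1:,4].argmax()+1;c=ce[i]+[265,130];print(st[i],c)
print("pan tri",tri(c,(128.5,233.9)), "pred",proj("scene",np.array([.5195,.295,.072])),"knob pred top",proj("scene",plane("top",195.4,232,.089)))
print("handle .137 pred",proj("scene",plane("top",379.5,281.2,.137)))
E
```

```text
0.011 ['IKError', 'camera_info', 'close_job', 'finger_overhang', 'snapshot', 'state'] [ 0.44006325 -0.2363411   0.13582277] [-0.70043341 -0.70129387  3.13289964]
[[  8   6  15  18 222]]
[32  9  5  8 13] [299.         142.76923077]
pan tri (array([0.53658728, 0.30872317, 0.06530804]), np.float64(0.04001597106588123)) pred (np.float64(284.6528250466131), np.float64(142.61434416083884)) knob pred top (np.float64(260.38585881116217), np.float64(164.67294765062636))
handle .137 pred (np.float64(128.82737228089687), np.float64(224.90626630396173))
```

```bash
python3 - <<'E'
from h import *
for z in (.2,.2146,.235): print(z,proj("scene",np.array([.2847,.5837,z])))
a=cv2.imread("pics/s0.png");g=cv2.cvtColor(a,6)[0:50,235:290]
m=(g<55).astype(np.uint8);ys,xs=np.nonzero(m)
for r in range(20,45): 
    w=np.nonzero(m[r])[0]; print(r,(w+235).tolist()) if len(w) else None
E
```

```text
0.2 (np.float64(264.1692580093674), np.float64(49.49682228018432))
0.2146 (np.float64(264.2293936400116), np.float64(45.155105684904896))
0.235 (np.float64(264.31466172659657), np.float64(38.9988575071163))
20 [244, 245, 246, 247, 248, 249, 250, 251, 252, 253, 254, 255, 256, 257, 258, 259, 260, 275, 276, 277, 278, 279, 280, 281]
21 [244, 245, 246, 247, 248, 249, 250, 251, 252, 253, 254, 255, 256, 257, 258, 259, 275, 276, 277, 278, 279, 280]
22 [244, 245, 246, 247, 248, 249, 250, 251, 252, 253, 254, 255, 256, 257, 258, 274, 275, 276, 277, 278, 280]
23 [243, 244, 245, 246, 247, 248, 249, 250, 251, 252, 253, 254, 255, 256, 257, 274, 275, 276, 277, 278, 280]
24 [244, 245, 246, 247, 248, 249, 250, 251, 252, 253, 254, 255, 256, 274, 275, 276, 277, 278, 279, 280]
25 [245, 246, 247, 248, 249, 250, 251, 252, 253, 254, 255, 274, 275, 276, 277, 278, 279, 280]
26 [247, 248, 249, 250, 251, 252, 253, 254, 255, 274, 275, 276, 277, 278, 279, 280]
27 [248, 249, 250, 251, 252, 253, 254, 255, 274, 275, 276, 277, 278, 279, 280]
28 [249, 250, 251, 252, 253, 254, 274, 275, 276, 277, 278, 279]
29 [249, 250, 251, 252, 253, 255, 274, 275, 276, 277, 278, 279]
30 [249, 250, 251, 252, 253, 254, 274, 275, 276, 277, 278, 279]
31 [249, 250, 251, 252, 253, 254, 255, 274, 275, 276, 277, 278, 279]
32 [249, 250, 251, 252, 253, 254, 255, 274, 275, 276, 277, 278]
33 [249, 250, 251, 252, 253, 254, 255, 275, 276, 277]
34 [249, 250, 251, 252, 253, 254, 277]
35 [249, 250, 251, 252, 253, 254]
36 [249, 250, 251, 252, 253, 254]
37 [250, 251, 252, 253, 254, 255]
38 [251, 252, 253, 254, 255]
```

```bash
python3 -m crank '[{"hand":60,"dx":0,"dy":0,"dz":-2,"ax":0,"ay":0,"az":0},{"hand":60,"dx":0,"dy":0,"dz":0,"ax":0,"ay":0,"az":0},{"hand":60,"dx":0,"dy":0,"dz":0,"ax":0,"ay":0,"az":0},{"hand":60,"dx":0,"dy":0,"dz":0,"ax":0,"ay":0,"az":0}]'
python3 - <<'E'
from h import *
print(delta([.437,-.235,.11]))
E
```

```text
time_s: 5.5
tcp_pos: [0.4394, -0.2357, 0.1548]
eef_rot: [0.996, 0.088, -0.0, -0.0]
wrist_force: [-0.3, -0.7, 0.4]
opening: 0.0508
grip_force: 0.0
tcp [ 0.4394 -0.2357  0.1548] toolx [ 0.984  0.176 -0.001] tooly [ 0.176 -0.984 -0.001] toolz [-0.001  0.    -1.   ]
[-0.22 -0.11  4.48]
```

At the start too, the visible tips (mean v≈36) were about 29 mm higher than documented (45). So the true tool sits about 28 mm above the reported z. Camera heights agree with the knob, so I'll apply this offset and descend further.

```bash
python3 -m crank '[{"hand":60,"dx":-0.2,"dy":-0.1,"dz":2,"ax":0,"ay":0,"az":0},{"hand":60,"dx":0,"dy":0,"dz":1.5,"ax":0,"ay":0,"az":0},{"hand":60,"dx":0,"dy":0,"dz":0.8,"ax":0,"ay":0,"az":0},{"hand":60,"dx":0,"dy":0,"dz":0,"ax":0,"ay":0,"az":0},{"hand":0,"dx":0,"dy":0,"dz":0,"ax":0,"ay":0,"az":0},{"hand":0,"dx":0,"dy":0,"dz":0,"ax":0,"ay":0,"az":0},{"hand":0,"dx":0,"dy":0,"dz":0,"ax":0,"ay":0,"az":0},{"hand":0,"dx":0,"dy":0,"dz":0,"ax":0,"ay":0,"az":0},{"hand":0,"dx":0,"dy":0,"dz":0,"ax":0,"ay":0,"az":0}]' 40
```

```text
time_s: 6.4
tcp_pos: [0.4366, -0.2329, 0.1124]
eef_rot: [0.996, 0.089, -0.001, -0.002]
wrist_force: [-2.9, 6.0, 2.7]
opening: 0.023
grip_force: 40.2
```

```bash
python3 -m crank '[{"hand":0,"dx":1.1,"dy":0,"dz":-1.12,"ax":0,"ay":0,"az":0},{"hand":0,"dx":1.22,"dy":0,"dz":-0.99,"ax":0,"ay":0,"az":0},{"hand":0,"dx":1.32,"dy":0,"dz":-0.85,"ax":0,"ay":0,"az":0},{"hand":0,"dx":1.4,"dy":0,"dz":-0.7,"ax":0,"ay":0,"az":0},{"hand":0,"dx":1.47,"dy":0,"dz":-0.55,"ax":0,"ay":0,"az":0},{"hand":0,"dx":1.52,"dy":0,"dz":-0.38,"ax":0,"ay":0,"az":0},{"hand":0,"dx":0,"dy":0,"dz":0,"ax":0,"ay":0,"az":0}]'
python3 - <<'E'
from h import *
print(delta([.5,-.234,.19]))
E
```

```text
time_s: 7.1
tcp_pos: [0.5177, -0.2187, 0.1588]
eef_rot: [0.996, 0.09, -0.0, -0.002]
wrist_force: [-1.6, 8.1, 5.2]
opening: 0.023
grip_force: 41.2
tcp [ 0.5177 -0.2187  0.1588] toolx [ 0.984  0.179 -0.   ] tooly [ 0.179 -0.984 -0.003] toolz [-0.001  0.003 -1.   ]
[-2.01  1.18 -3.12]
```

```bash
python3 -m crank '[{"hand":0,"dx":1.55,"dy":0,"dz":-0.21,"ax":0,"ay":0,"az":0},{"hand":0,"dx":1.57,"dy":0,"dz":-0.04,"ax":0,"ay":0,"az":0},{"hand":0,"dx":1.56,"dy":0,"dz":0.13,"ax":0,"ay":0,"az":0},{"hand":0,"dx":1.54,"dy":0,"dz":0.3,"ax":0,"ay":0,"az":0},{"hand":0,"dx":1.5,"dy":0,"dz":0.46,"ax":0,"ay":0,"az":0},{"hand":0,"dx":1.44,"dy":0,"dz":0.62,"ax":0,"ay":0,"az":0},{"hand":0,"dx":0.5,"dy":0,"dz":0.25,"ax":0,"ay":0,"az":0},{"hand":0,"dx":0,"dy":0,"dz":0,"ax":0,"ay":0,"az":0},{"hand":0,"dx":0,"dy":0,"dz":0,"ax":0,"ay":0,"az":0}]'
```

```text
time_s: 8.0
tcp_pos: [0.6132, -0.2019, 0.1438]
eef_rot: [0.996, 0.089, 0.001, -0.001]
wrist_force: [1.8, 6.5, 2.0]
opening: 0.023
grip_force: 40.2
```

```bash
python3 -m crank '[{"hand":0,"dx":0.8,"dy":0,"dz":0.42,"ax":0,"ay":0,"az":0},{"hand":0,"dx":0,"dy":0,"dz":0,"ax":0,"ay":0,"az":0},{"hand":0,"dx":0,"dy":0,"dz":0,"ax":0,"ay":0,"az":0}]'
```

```text
time_s: 8.3
tcp_pos: [0.6168, -0.2012, 0.1411]
eef_rot: [0.996, 0.088, -0.002, -0.003]
wrist_force: [-15.2, 9.3, 22.6]
opening: 0.0233
grip_force: 39.1
```

```bash
python3 -m crank '[{"hand":60,"dx":-0.4,"dy":0,"dz":-0.3,"ax":0,"ay":0,"az":0},{"hand":60,"dx":0,"dy":0,"dz":0,"ax":0,"ay":0,"az":0},{"hand":60,"dx":0,"dy":0,"dz":-3,"ax":0,"ay":0,"az":0},{"hand":100,"dx":0,"dy":0,"dz":-5,"ax":0,"ay":0,"az":0},{"hand":100,"dx":0,"dy":-5,"dz":0,"ax":0,"ay":0,"az":0},{"hand":100,"dx":0,"dy":-5,"dz":0,"ax":0,"ay":0,"az":0},{"hand":100,"dx":0,"dy":-5,"dz":0,"ax":0,"ay":0,"az":0},{"hand":100,"dx":0,"dy":-5,"dz":0,"ax":0,"ay":0,"az":0}]'
python3 - <<'E'
from h import *
a=arm.snapshot("scene")[...,::-1];b=arm.snapshot("top")[...,::-1]
cv2.imwrite("pics/s1.png",a);cv2.imwrite("pics/t1.png",b)
x=cv2.resize(a[170:360,80:280],None,fx=2,fy=2,interpolation=2);y=cv2.resize(b[160:350,270:470],None,fx=2,fy=2,interpolation=2)
cv2.imwrite("pics/c4.png",np.clip(np.hstack([x,y]).astype(float)*1.5,0,255).astype(np.uint8))
E
```

```text
time_s: 9.1
tcp_pos: [0.5804, -0.0054, 0.2222]
eef_rot: [0.996, 0.088, 0.001, 0.0]
wrist_force: [0.6, 0.4, 0.9]
opening: 0.0851
grip_force: 0.0
```

View pics/c4.png

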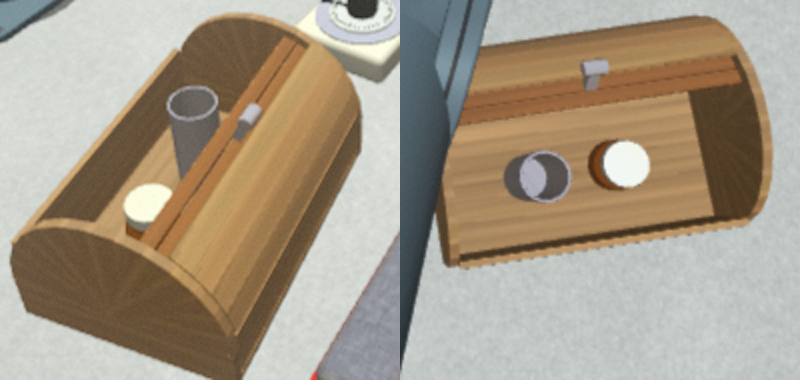

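The cover is fully open. The tumbler's rim centre is at top (343,248.5) and scene (176.3,221.5). The jar's lid is at top (383,242). The handle now sits at top about (368,193).

```bash
python3 - <<'E'
from h import *
T=plane("top",343,248.5,.122);print(T,tri((176.3,221.5),(343,248.5)));J=plane("top",383,242,.072);print("jar",J,np.linalg.norm((T-J)[:2]))
print("handle tri",plane("top",367.5,193.5,.185))
print(delta([T[0],T[1],.064]))
E
```

```text
[ 0.49925997 -0.16770708  0.122     ] (array([ 0.50018281, -0.16706959,  0.12150688]), np.float64(0.002337260785947883))
jar [ 0.51685346 -0.26651379  0.072     ] 0.10036082721830192
handle tri [ 0.60582083 -0.20314156  0.185     ]
tcp [0.5801 0.0027 0.2212] toolx [ 0.982  0.187 -0.   ] tooly [ 0.187 -0.982 -0.005] toolz [-0.001  0.004 -1.   ]
[-11.13  15.29  15.66]
```

```bash
python3 -m crank '[{"hand":100,"dx":-2.78,"dy":3.82,"dz":0,"ax":0,"ay":0,"az":0},{"hand":100,"dx":-2.78,"dy":3.82,"dz":0,"ax":0,"ay":0,"az":0},{"hand":100,"dx":-2.78,"dy":3.82,"dz":0,"ax":0,"ay":0,"az":0},{"hand":100,"dx":-2.78,"dy":3.82,"dz":0,"ax":0,"ay":0,"az":0},{"hand":100,"dx":0,"dy":0,"dz":4,"ax":0,"ay":0,"az":0},{"hand":100,"dx":0,"dy":0,"dz":4,"ax":0,"ay":0,"az":0},{"hand":100,"dx":0,"dy":0,"dz":2,"ax":0,"ay":0,"az":0},{"hand":100,"dx":0,"dy":0,"dz":0,"ax":0,"ay":0,"az":0}]'
python3 - <<'E'
from h import *
print(delta([.4995,-.1675,.064]))
a=arm.snapshot("scene")[...,::-1]
x=cv2.resize(a[150:290,100:260],None,fx=4,fy=4,interpolation=2)
cv2.imwrite("pics/c5.png",np.clip(x.astype(float)*1.5,0,255).astype(np.uint8))
E
```

```text
time_s: 10.0
tcp_pos: [0.4959, -0.1768, 0.1197]
eef_rot: [0.996, 0.088, -0.002, -0.0]
wrist_force: [-1.2, -0.6, 0.3]
opening: 0.0854
grip_force: 0.0
tcp [ 0.4959 -0.1768  0.1197] toolx [ 0.985  0.175 -0.004] tooly [ 0.175 -0.985 -0.001] toolz [-0.005  0.    -1.   ]
[ 0.54 -0.85  5.57]
```

View pics/c5.png

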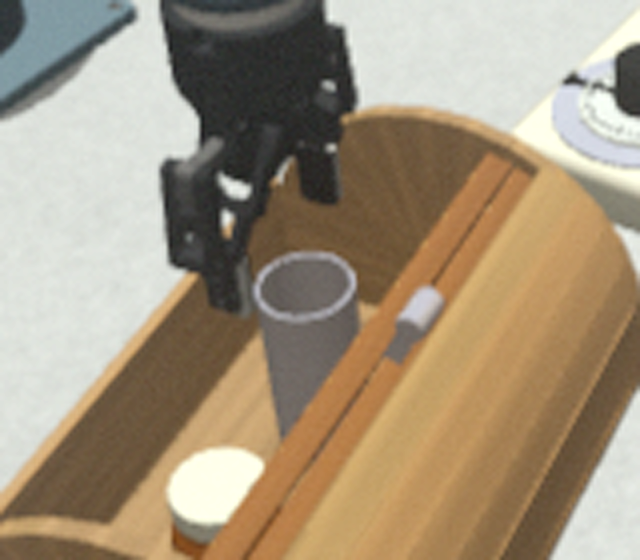

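```bash
python3 - <<'E'
from h import *
t=arm.state()["tcp_pos"];ty=np.array([.175,-.985,0])
for z in (.14,.15,.16):
  for s in(1,-1):
    p=proj("scene",np.array([t[0],t[1],z])+s*ty*.0497);print(z,s,(p[0]-100)*4,(p[1]-150)*4)
E
```

```text
0.14 1 233.88087542153596 331.2859031901114
0.14 -1 327.1126693536396 211.74671779250946
0.15 1 231.22927258566904 316.7279690958371
0.15 -1 325.2541268631704 197.4997923388072
0.16 1 228.5407448468021 301.9673084480089
0.16 -1 323.37162929435726 183.0692357778521
```

The fingertips at crop (228,308) and (320,200) match the prediction for tips at z≈.151, which confirms the +28 mm offset. I'll correct sideways, descend and grip.

```bash
python3 -m crank '[{"hand":100,"dx":0.6,"dy":-0.85,"dz":0,"ax":0,"ay":0,"az":0},{"hand":100,"dx":0,"dy":0,"dz":2.5,"ax":0,"ay":0,"az":0},{"hand":100,"dx":0,"dy":0,"dz":2,"ax":0,"ay":0,"az":0},{"hand":100,"dx":0,"dy":0,"dz":1,"ax":0,"ay":0,"az":0},{"hand":100,"dx":0,"dy":0,"dz":0,"ax":0,"ay":0,"az":0},{"hand":20,"dx":0,"dy":0,"dz":0,"ax":0,"ay":0,"az":0},{"hand":20,"dx":0,"dy":0,"dz":0,"ax":0,"ay":0,"az":0},{"hand":20,"dx":0,"dy":0,"dz":0,"ax":0,"ay":0,"az":0},{"hand":20,"dx":0,"dy":0,"dz":0,"ax":0,"ay":0,"az":0}]' 40
python3 - <<'E'
from h import *
print(delta([.4995,-.1675,.064]))
E
```

```text
time_s: 10.95
tcp_pos: [0.5034, -0.1672, 0.0684]
eef_rot: [0.996, 0.088, 0.001, -0.0]
wrist_force: [-0.6, 1.2, 7.2]
opening: 0.053
grip_force: 41.1
tcp [ 0.5034 -0.1672  0.0684] toolx [0.984 0.176 0.002] tooly [ 0.176 -0.984  0.   ] toolz [ 0.002  0.    -1.   ]
[-0.39 -0.04  0.43]
```

```bash
python3 -m crank '[{"hand":20,"dx":0,"dy":0,"dz":-1,"ax":0,"ay":0,"az":0},{"hand":20,"dx":0,"dy":0,"dz":-2.5,"ax":0,"ay":0,"az":0},{"hand":20,"dx":0,"dy":0,"dz":-4,"ax":0,"ay":0,"az":0},{"hand":20,"dx":0,"dy":0,"dz":-4,"ax":0,"ay":0,"az":0},{"hand":20,"dx":0,"dy":0,"dz":-4,"ax":0,"ay":0,"az":0},{"hand":20,"dx":0,"dy":0,"dz":-2.3,"ax":0,"ay":0,"az":0},{"hand":20,"dx":0,"dy":0,"dz":0,"ax":0,"ay":0,"az":0}]' 50
python3 -m crank '[{"hand":20,"dx":0.81,"dy":-2,"dz":0,"ax":0,"ay":0,"az":0},{"hand":20,"dx":0.81,"dy":-3.5,"dz":0,"ax":0,"ay":0,"az":0},{"hand":20,"dx":0.81,"dy":-4.2,"dz":0,"ax":0,"ay":0,"az":0},{"hand":20,"dx":0.81,"dy":-4.2,"dz":0,"ax":0,"ay":0,"az":0},{"hand":20,"dx":0.81,"dy":-4.2,"dz":0,"ax":0,"ay":0,"az":0},{"hand":20,"dx":0.81,"dy":-4.2,"dz":0,"ax":0,"ay":0,"az":0},{"hand":20,"dx":0.81,"dy":-4.2,"dz":0,"ax":0,"ay":0,"az":0},{"hand":20,"dx":0.81,"dy":-4.2,"dz":0,"ax":0,"ay":0,"az":0},{"hand":20,"dx":0.81,"dy":-4.2,"dz":0,"ax":0,"ay":0,"az":0},{"hand":20,"dx":0.81,"dy":-4.2,"dz":0,"ax":0,"ay":0,"az":0},{"hand":20,"dx":0.81,"dy":-3.5,"dz":0,"ax":0,"ay":0,"az":0},{"hand":20,"dx":0.81,"dy":-2.6,"dz":0,"ax":0,"ay":0,"az":0}]'
python3 -m crank '[{"hand":20,"dx":0,"dy":0,"dz":0,"ax":0,"ay":0,"az":0},{"hand":20,"dx":0,"dy":0,"dz":0,"ax":0,"ay":0,"az":0}]'
python3 - <<'E'
from h import *
print(arm.state()["qpos"].round(2));print(delta([.5195,.295,.127]))
a=arm.snapshot("scene")[...,::-1];b=arm.snapshot("top")[...,::-1]
x=cv2.resize(a[40:230,170:370],None,fx=2,fy=2,interpolation=2);y=cv2.resize(b[130:320,60:260],None,fx=2,fy=2,interpolation=2)
cv2.imwrite("pics/c6.png",np.clip(np.hstack([x,y]).astype(float)*1.5,0,255).astype(np.uint8))
E
```

```text
time_s: 11.65
tcp_pos: [0.5041, -0.1683, 0.2488]
eef_rot: [0.996, 0.088, 0.003, 0.001]
wrist_force: [1.4, 0.4, -2.1]
opening: 0.0522
grip_force: 53.1
time_s: 12.85
tcp_pos: [0.5169, 0.2975, 0.2437]
eef_rot: [0.996, 0.09, -0.001, 0.0]
wrist_force: [-0.5, -0.4, -1.3]
opening: 0.0528
grip_force: 53.1
time_s: 13.05
tcp_pos: [0.5177, 0.2944, 0.2439]
eef_rot: [0.996, 0.089, -0.001, 0.001]
wrist_force: [-0.5, -1.1, -2.7]
opening: 0.0524
grip_force: 53.2
[-1.09  0.48  0.69  1.69 -0.34  1.1  -1.69]
tcp [0.5177 0.2944 0.2439] toolx [ 0.984  0.177 -0.002] tooly [ 0.177 -0.984  0.002] toolz [-0.001 -0.002 -1.   ]
[ 0.21 -0.05 11.69]
```

View pics/c6.png

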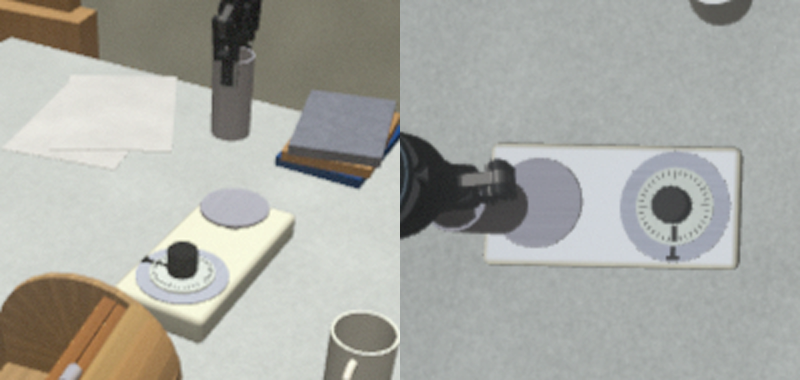

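```bash
python3 - <<'E'
from h import *
P=plane("top",128.7,231.3,.072);print(P,plane("scene",287.5,143.5,.072),proj("scene",P))
for z in (.18,.1875,.195): print(proj("scene",np.array([.5177,.2944,z])))
print("ray bottom",plane("scene",285.5,104,.1875))
print(delta([P[0],P[1],.1255]))
E
```

```text
[0.52517092 0.2949989  0.072     ] [0.52862784 0.29501526 0.072     ] (np.float64(286.4180943758129), np.float64(143.16572588856468))
(np.float64(285.6262348682263), np.float64(108.62290749045073))
(np.float64(285.74618935596857), np.float64(106.12866454292322))
(np.float64(285.8670672136874), np.float64(103.61522173805601))
ray bottom [0.51150353 0.30476103 0.1875    ]
tcp [0.5184 0.2929 0.2445] toolx [ 0.985  0.174 -0.001] tooly [ 0.174 -0.985  0.001] toolz [-0.001 -0.001 -1.   ]
[ 0.72 -0.1  11.9 ]
```

```bash
python3 -m crank '[{"hand":20,"dx":0.72,"dy":-0.1,"dz":2,"ax":0,"ay":0,"az":0},{"hand":20,"dx":0,"dy":0,"dz":3,"ax":0,"ay":0,"az":0},{"hand":20,"dx":0,"dy":0,"dz":3,"ax":0,"ay":0,"az":0},{"hand":20,"dx":0,"dy":0,"dz":2,"ax":0,"ay":0,"az":0},{"hand":20,"dx":0,"dy":0,"dz":0.8,"ax":0,"ay":0,"az":0},{"hand":20,"dx":0,"dy":0,"dz":0,"ax":0,"ay":0,"az":0},{"hand":20,"dx":0,"dy":0,"dz":0,"ax":0,"ay":0,"az":0}]'
python3 -m crank '[{"hand":20,"dx":0,"dy":0,"dz":0.4,"ax":0,"ay":0,"az":0},{"hand":20,"dx":0,"dy":0,"dz":0.3,"ax":0,"ay":0,"az":0},{"hand":20,"dx":0,"dy":0,"dz":0,"ax":0,"ay":0,"az":0},{"hand":20,"dx":0,"dy":0,"dz":0,"ax":0,"ay":0,"az":0}]'
python3 - <<'E'
from h import *
print(delta([.5255,.295,.1255]))
E
```

```text
time_s: 13.85
tcp_pos: [0.5263, 0.2967, 0.1381]
eef_rot: [0.996, 0.088, 0.001, -0.0]
wrist_force: [0.1, -0.3, -2.1]
opening: 0.0527
grip_force: 53.1
time_s: 14.25
tcp_pos: [0.5254, 0.2971, 0.1301]
eef_rot: [0.996, 0.088, 0.0, -0.0]
wrist_force: [0.3, -0.6, -1.6]
opening: 0.0526
grip_force: 53.2
tcp [0.5254 0.2971 0.1301] toolx [0.984 0.176 0.   ] tooly [ 0.176 -0.984 -0.   ] toolz [ 0.  0. -1.]
[-0.03  0.21  0.46]
```

```bash
python3 -m crank '[{"hand":20,"dx":0,"dy":0.2,"dz":0.3,"ax":0,"ay":0,"az":0},{"hand":20,"dx":0,"dy":0,"dz":0,"ax":0,"ay":0,"az":0},{"hand":20,"dx":0,"dy":0,"dz":0,"ax":0,"ay":0,"az":0}]'
python3 -m crank '[{"hand":20,"dx":0,"dy":0,"dz":0.3,"ax":0,"ay":0,"az":0},{"hand":20,"dx":0,"dy":0,"dz":0,"ax":0,"ay":0,"az":0},{"hand":20,"dx":0,"dy":0,"dz":0,"ax":0,"ay":0,"az":0}]'
cat >> h.py <<'E'
K=np.array([.527,.1443])  # knob axis
def dial(save=None):
    """dark pixels on the dial plane z=.052, polar about the knob: angle cw from -x (deg), radius"""
    b=arm.snapshot("top");g=cv2.cvtColor(b,cv2.COLOR_RGB2GRAY)
    up=cv2.resize(g[195:275,155:240],None,fx=4,fy=4,interpolation=cv2.INTER_CUBIC)
    if save: cv2.imwrite(save,cv2.resize(b[195:275,155:240,::-1],None,fx=7,fy=7,interpolation=cv2.INTER_CUBIC))
    P=lambda r,a:proj("top",np.array([K[0]-r*np.cos(a),K[1]+r*np.sin(a),.052]))
    A=np.radians(np.arange(-180,180,2.))
    out=[]
    for rr in (np.arange(.029,.042,.001),np.arange(.046,.056,.001)):
        v=[]
        for a in A:
            q=[P(r,a) for r in rr];xy=np.array([[(u-155+.5)*4-.5,(w-195+.5)*4-.5] for u,w in q],np.float32)
            v.append(cv2.remap(up,xy[:,:1],xy[:,1:],1).mean())
        v=np.array(v);d=np.median(v)-v;i=d.argmax();w=np.clip(d,0,None)*(abs((A-A[i]+np.pi)%(2*np.pi)-np.pi)<.22)
        out.append((round(float(np.degrees(A[i])),1),round(float(d[i]),1),round(float(np.degrees(np.angle((w*np.exp(1j*A)).sum()))),2)))
    return out
E
python3 - <<'E'
from h import *
print(delta([.5255,.295,.1255]));print("mark,pointer (angle cw from -x, depth, centroid)",dial())
E
```

```text
time_s: 14.55
tcp_pos: [0.5259, 0.2948, 0.127]
eef_rot: [0.996, 0.088, 0.0, 0.0]
wrist_force: [-1.1, 0.1, -0.5]
opening: 0.0528
grip_force: 53.2
time_s: 14.85
tcp_pos: [0.5259, 0.2949, 0.124]
eef_rot: [0.996, 0.088, 0.0, 0.0]
wrist_force: [0.3, -0.9, -0.4]
opening: 0.0527
grip_force: 53.2
tcp [0.5259 0.2949 0.124 ] toolx [0.984 0.176 0.   ] tooly [ 0.176 -0.984  0.   ] toolz [ 0. -0. -1.]
[-0.04 -0.02 -0.15]Traceback (most recent call last):
  File "<stdin>", line 2, in <module>
  File "h.py", line 32, in dial
    q=[P(r,a) for r in rr];xy=np.array([[(u-155+.5)*4-.5,(w-195+.5)*4-.5] for u,w in q],np.float32)
       ~^^^^^
  File "h.py", line 26, in <lambda>
    P=lambda r,a:proj("top",np.array([K[0]-r*np.cos(a),K[1]+r*np.sin(a),.052]))
                 ~~~~^^^^^^^^^^^^^^^^^^^^^^^^^^^^^^^^^^^^^^^^^^^^^^^^^^^^^^^^^^
  File "h.py", line 14, in proj
    c=arm.camera_info(n);x=np.array(c["R"])@X+c["t"];return c["fx"]*x[0]/x[2]+c["cx"],c["fy"]*x[1]/x[2]+c["cy"]
ValueError: time passes only in moves, steps and waits
```

The weight has moved onto the pan. `camera_info` has to be cached. Next I release by a controlled opening.

```bash
sed -i 's/^from scipy/from functools import lru_cache\nci=lru_cache(None)(lambda n:arm.camera_info(n))\nfrom scipy/; s/c=arm.camera_info(n)/c=ci(n)/' h.py
python3 -m crank '[{"hand":80,"dx":0,"dy":0,"dz":0,"ax":0,"ay":0,"az":0},{"hand":100,"dx":0,"dy":0,"dz":0,"ax":0,"ay":0,"az":0},{"hand":100,"dx":0,"dy":0,"dz":0,"ax":0,"ay":0,"az":0},{"hand":100,"dx":0,"dy":0,"dz":0,"ax":0,"ay":0,"az":0},{"hand":100,"dx":0,"dy":0,"dz":0,"ax":0,"ay":0,"az":0},{"hand":100,"dx":0,"dy":0,"dz":0,"ax":0,"ay":0,"az":0}]'
python3 -m crank '[{"hand":100,"dx":0,"dy":0,"dz":-2,"ax":0,"ay":0,"az":0},{"hand":100,"dx":0,"dy":0,"dz":-4,"ax":0,"ay":0,"az":0},{"hand":100,"dx":0,"dy":0,"dz":-5,"ax":0,"ay":0,"az":0},{"hand":100,"dx":0,"dy":0,"dz":0,"ax":0,"ay":0,"az":0},{"hand":100,"dx":0,"dy":0,"dz":0,"ax":0,"ay":0,"az":0},{"hand":100,"dx":0,"dy":0,"dz":0,"ax":0,"ay":0,"az":0}]'
python3 - <<'E'
from h import *
print("mark,pointer (angle cw from -x, depth, centroid)",dial("pics/d1.png"))
b=arm.snapshot("top")[...,::-1];a=arm.snapshot("scene")[...,::-1]
x=cv2.resize(a[70:210,220:330],None,fx=3.4,fy=3.4,interpolation=2);y=cv2.imread("pics/d1.png");y=cv2.resize(y,None,fx=.7,fy=.7)
h=max(len(x),len(y));f=lambda i:cv2.copyMakeBorder(i,0,h-len(i),0,0,0)
cv2.imwrite("pics/c7.png",np.clip(np.hstack([f(x),f(y)]).astype(float)*1.5,0,255).astype(np.uint8))
E
```

```text
time_s: 15.5
tcp_pos: [0.5257, 0.2951, 0.124]
eef_rot: [0.996, 0.088, -0.0, 0.0]
wrist_force: [-0.3, -0.3, -0.2]
opening: 0.0854
grip_force: 0.0
time_s: 16.1
tcp_pos: [0.5249, 0.2949, 0.2329]
eef_rot: [0.996, 0.088, -0.001, 0.0]
wrist_force: [-0.7, -0.3, 0.1]
opening: 0.085
grip_force: 0.0
mark,pointer (angle cw from -x, depth, centroid) [(2.0, 56.7, 2.85), (62.0, 46.3, 61.15)]
```

View pics/c7.png

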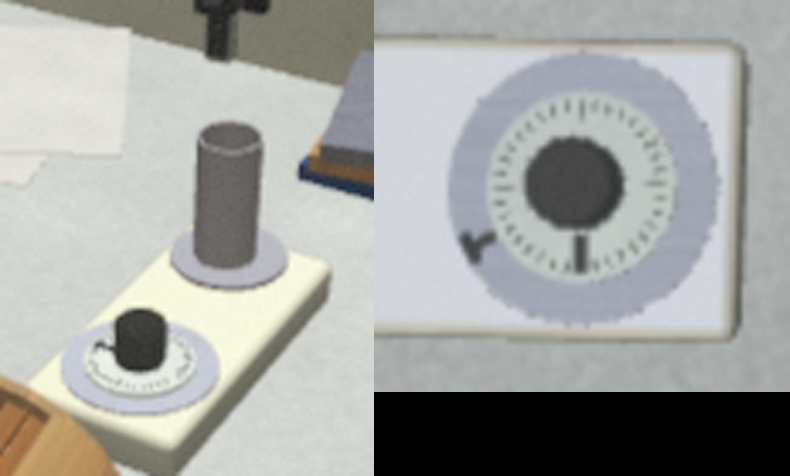

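The tumbler stands upright on the pan. The zero mark points at about 0–3° and the pointer at about 60° clockwise of -x, so the turn is roughly 1.03 rad. I'll move over the knob and pre-rotate counterclockwise.

```bash
python3 -m crank '[{"hand":100,"dx":-0.62,"dy":3.7,"dz":0,"ax":0,"ay":0,"az":0},{"hand":100,"dx":-0.62,"dy":3.7,"dz":0,"ax":0,"ay":0,"az":0},{"hand":100,"dx":-0.62,"dy":3.7,"dz":0,"ax":0,"ay":0,"az":0},{"hand":100,"dx":-0.62,"dy":3.7,"dz":0,"ax":0,"ay":0,"az":0},{"hand":100,"dx":0,"dy":0,"dz":0,"ax":0,"ay":0,"az":-0.131},{"hand":100,"dx":0,"dy":0,"dz":0,"ax":0,"ay":0,"az":-0.131},{"hand":100,"dx":0,"dy":0,"dz":0,"ax":0,"ay":0,"az":-0.131},{"hand":100,"dx":0,"dy":0,"dz":0,"ax":0,"ay":0,"az":-0.131},{"hand":100,"dx":0,"dy":0,"dz":0,"ax":0,"ay":0,"az":-0.131},{"hand":100,"dx":0,"dy":0,"dz":0,"ax":0,"ay":0,"az":-0.131},{"hand":100,"dx":0,"dy":0,"dz":0,"ax":0,"ay":0,"az":-0.131},{"hand":100,"dx":0,"dy":0,"dz":0,"ax":0,"ay":0,"az":-0.131}]'
python3 - <<'E'
from h import *
D=plane("top",197.0,233.2,.052);print("dial centre",D,"knob top",plane("top",195.45,232,.089))
K2=(D[:2]+plane("top",195.45,232,.089)[:2])/2
m,p=plane("top",(580-374)/4.9+155,258/4.9+195,.052)-D,plane("top",(497-374)/4.9+155,236/4.9+195,.052)-D
ang=lambda d:np.degrees(np.arctan2(d[1],-d[0]));print(ang(m),ang(p),np.linalg.norm(p))
print(K2,arm.state()["qpos"].round(2),delta([*K2,.044]))
E
```

```text
time_s: 17.45
tcp_pos: [0.5269, 0.1448, 0.2331]
eef_rot: [0.817, 0.577, -0.001, -0.0]
wrist_force: [0.9, -0.2, 0.7]
opening: 0.0856
grip_force: 0.0
dial centre [0.52605139 0.14678571 0.052     ] knob top [0.52672711 0.14470398 0.089     ]
-3.1179255721270125 57.68974655290702 0.0436211959598368
tcp [0.5269 0.1448 0.2331] toolx [ 0.334  0.943 -0.001] tooly [ 0.943 -0.334 -0.001] toolz [-0.001 -0.001 -1.   ]
[0.52638925 0.14574485] [-0.73  0.36  0.49  1.82 -0.2   1.01 -0.51] [ 0.1  -0.06 18.91]
```

```bash
python3 -m crank '[{"hand":100,"dx":0.1,"dy":0,"dz":4.5,"ax":0,"ay":0,"az":0},{"hand":80,"dx":0,"dy":0,"dz":4.5,"ax":0,"ay":0,"az":0},{"hand":80,"dx":0,"dy":0,"dz":4.5,"ax":0,"ay":0,"az":0},{"hand":80,"dx":0,"dy":0,"dz":3.5,"ax":0,"ay":0,"az":0},{"hand":80,"dx":0,"dy":0,"dz":1.5,"ax":0,"ay":0,"az":0},{"hand":80,"dx":0,"dy":0,"dz":0.3,"ax":0,"ay":0,"az":0},{"hand":80,"dx":0,"dy":0,"dz":0,"ax":0,"ay":0,"az":0},{"hand":80,"dx":0,"dy":0,"dz":0,"ax":0,"ay":0,"az":0}]'
python3 - <<'E'
from h import *
print(delta([.5264,.1455,.044]))
E
```

```text
time_s: 18.25
tcp_pos: [0.5292, 0.1463, 0.0476]
eef_rot: [0.818, 0.575, 0.001, 0.0]
wrist_force: [-0.1, 0.1, -0.3]
opening: 0.0686
grip_force: 0.0
tcp [0.5292 0.1463 0.0476] toolx [0.339 0.941 0.002] tooly [ 0.941 -0.339  0.002] toolz [ 0.003  0.001 -1.   ]
[-0.17 -0.23  0.36]
```

```bash
python3 -m crank '[{"hand":80,"dx":-0.17,"dy":-0.2,"dz":0.3,"ax":0,"ay":0,"az":0},{"hand":80,"dx":0,"dy":0,"dz":0,"ax":0,"ay":0,"az":0},{"hand":20,"dx":0,"dy":0,"dz":0,"ax":0,"ay":0,"az":0},{"hand":20,"dx":0,"dy":0,"dz":0,"ax":0,"ay":0,"az":0},{"hand":20,"dx":0,"dy":0,"dz":0,"ax":0,"ay":0,"az":0},{"hand":20,"dx":0,"dy":0,"dz":0,"ax":0,"ay":0,"az":0}]' 40
python3 -m crank '[{"hand":20,"dx":0,"dy":0,"dz":0,"ax":0,"ay":0,"az":0.105},{"hand":20,"dx":0,"dy":0,"dz":0,"ax":0,"ay":0,"az":0.105},{"hand":20,"dx":0,"dy":0,"dz":0,"ax":0,"ay":0,"az":0.105},{"hand":20,"dx":0,"dy":0,"dz":0,"ax":0,"ay":0,"az":0.105},{"hand":20,"dx":0,"dy":0,"dz":0,"ax":0,"ay":0,"az":0.105},{"hand":20,"dx":0,"dy":0,"dz":0,"ax":0,"ay":0,"az":0.105},{"hand":20,"dx":0,"dy":0,"dz":0,"ax":0,"ay":0,"az":0.105},{"hand":20,"dx":0,"dy":0,"dz":0,"ax":0,"ay":0,"az":0.105},{"hand":20,"dx":0,"dy":0,"dz":0,"ax":0,"ay":0,"az":0.105},{"hand":20,"dx":0,"dy":0,"dz":0,"ax":0,"ay":0,"az":0.1},{"hand":20,"dx":0,"dy":0,"dz":0,"ax":0,"ay":0,"az":0},{"hand":20,"dx":0,"dy":0,"dz":0,"ax":0,"ay":0,"az":0}]'
python3 - <<'E'
from h import *
print(arm.state()["qpos"].round(2),arm.state()["ft_torque"].round(2),delta([.5264,.1455,.044]))
E
```

```text
time_s: 18.85
tcp_pos: [0.5259, 0.145, 0.0436]
eef_rot: [0.818, 0.575, 0.001, 0.0]
wrist_force: [-1.7, -1.3, 5.9]
opening: 0.039
grip_force: 39.8
time_s: 20.05
tcp_pos: [0.5242, 0.1469, 0.0436]
eef_rot: [0.996, 0.09, -0.001, -0.001]
wrist_force: [-5.2, 3.6, 12.0]
opening: 0.0386
grip_force: 40.7
tcp [0.5242 0.1469 0.0436] toolx [ 0.984  0.18  -0.002] tooly [ 0.18  -0.984 -0.003] toolz [-0.002  0.003 -1.   ]
[-0.82  0.7   0.63  1.95 -0.64  0.69 -1.18] [ 0.56  1.16 -0.04] [ 0.19  0.18 -0.04]
```

Release, lift, move aside a little and look at the dial.

```bash
python3 -m crank '[{"hand":80,"dx":0,"dy":0,"dz":0,"ax":0,"ay":0,"az":0},{"hand":80,"dx":0,"dy":0,"dz":0,"ax":0,"ay":0,"az":0},{"hand":80,"dx":0,"dy":0,"dz":0,"ax":0,"ay":0,"az":0},{"hand":80,"dx":0,"dy":0,"dz":-3,"ax":0,"ay":0,"az":0},{"hand":80,"dx":0,"dy":0,"dz":-5,"ax":0,"ay":0,"az":0},{"hand":80,"dx":0,"dy":0,"dz":-5,"ax":0,"ay":0,"az":0},{"hand":80,"dx":0,"dy":0,"dz":-5,"ax":0,"ay":0,"az":0},{"hand":70,"dx":0,"dy":5,"dz":0,"ax":0,"ay":0,"az":0},{"hand":70,"dx":0,"dy":5,"dz":0,"ax":0,"ay":0,"az":0},{"hand":70,"dx":0,"dy":5,"dz":0,"ax":0,"ay":0,"az":0},{"hand":70,"dx":0,"dy":5,"dz":0,"ax":0,"ay":0,"az":0}]'
python3 - <<'E'
from h import *
h.K=K[:]=[.5262,.1462]
print(dial("pics/d2.png"))
E
```

```text
time_s: 21.15
tcp_pos: [0.5612, -0.0535, 0.2231]
eef_rot: [0.996, 0.09, 0.0, -0.0]
wrist_force: [0.3, -0.0, -0.1]
opening: 0.0595
grip_force: 0.0Traceback (most recent call last):
  File "<stdin>", line 2, in <module>
NameError: name 'h' is not defined
```

```bash
sed -i 's/^K=.*/K=np.array([.5262,.1462])/' h.py; python3 - <<'E'
from h import *
print(dial("pics/d2.png"))
E
```

```text
[(60.0, 71.0, 60.39), (60.0, 61.0, 60.94)]
```

View pics/d2.png

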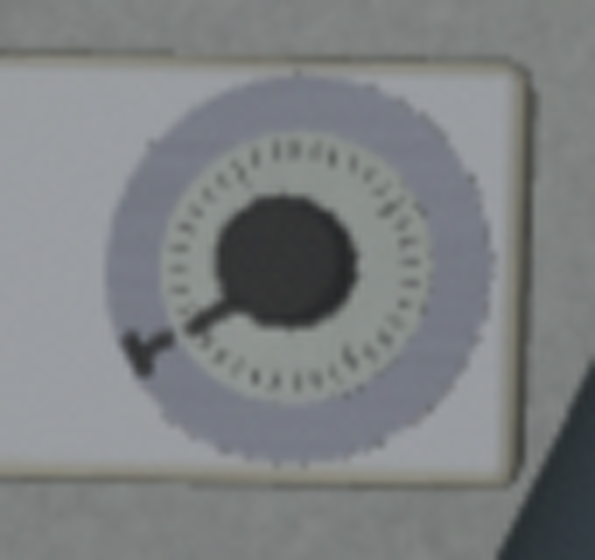

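The long mark and the pointer line up (60.4° against 60.9°). Now back to the handle.

```bash
python3 - <<'E'
from h import *
print(delta([.6125,-.202,.144]))
E
```

```text
tcp [ 0.5612 -0.0652  0.2243] toolx [0.986 0.167 0.002] tooly [ 0.167 -0.986  0.007] toolz [ 0.003 -0.007 -1.   ]
[ 2.76 14.29  8.13]
```

```bash
python3 -m crank '[{"hand":60,"dx":0.7,"dy":3.57,"dz":0,"ax":0,"ay":0,"az":0},{"hand":60,"dx":0.7,"dy":3.57,"dz":0,"ax":0,"ay":0,"az":0},{"hand":60,"dx":0.7,"dy":3.57,"dz":0,"ax":0,"ay":0,"az":0},{"hand":60,"dx":0.66,"dy":3.57,"dz":0,"ax":0,"ay":0,"az":0},{"hand":60,"dx":0,"dy":0,"dz":0,"ax":0,"ay":0,"az":0},{"hand":60,"dx":0,"dy":0,"dz":0,"ax":0,"ay":0,"az":0}]'
python3 - <<'E'
from h import *
print(delta([.6125,-.202,.144]))
E
```

```text
time_s: 21.8
tcp_pos: [0.6133, -0.1881, 0.2226]
eef_rot: [0.996, 0.089, -0.0, 0.0]
wrist_force: [0.3, 0.1, 0.4]
opening: 0.0512
grip_force: 0.0
tcp [ 0.6133 -0.1881  0.2226] toolx [ 0.984  0.177 -0.001] tooly [ 0.177 -0.984  0.   ] toolz [-0.001 -0.    -1.   ]
[-0.32  1.35  7.86]
```

```bash
python3 -m crank '[{"hand":60,"dx":-0.3,"dy":1.35,"dz":0,"ax":0,"ay":0,"az":0},{"hand":60,"dx":0,"dy":0,"dz":3,"ax":0,"ay":0,"az":0},{"hand":60,"dx":0,"dy":0,"dz":3,"ax":0,"ay":0,"az":0},{"hand":60,"dx":0,"dy":0,"dz":1.7,"ax":0,"ay":0,"az":0},{"hand":60,"dx":0,"dy":0,"dz":0,"ax":0,"ay":0,"az":0},{"hand":0,"dx":0,"dy":0,"dz":0,"ax":0,"ay":0,"az":0},{"hand":0,"dx":0,"dy":0,"dz":0,"ax":0,"ay":0,"az":0},{"hand":0,"dx":0,"dy":0,"dz":0,"ax":0,"ay":0,"az":0},{"hand":0,"dx":0,"dy":0,"dz":0,"ax":0,"ay":0,"az":0},{"hand":0,"dx":0,"dy":0,"dz":0,"ax":0,"ay":0,"az":0}]'
```

```text
time_s: 22.8
tcp_pos: [0.6142, -0.2017, 0.1477]
eef_rot: [0.996, 0.09, 0.001, 0.0]
wrist_force: [-0.9, 0.1, 6.7]
opening: 0.0228
grip_force: 39.7
```

```bash
python3 -m crank '[{"hand":0,"dx":-1.44,"dy":0,"dz":-0.62,"ax":0,"ay":0,"az":0},{"hand":0,"dx":-1.5,"dy":0,"dz":-0.46,"ax":0,"ay":0,"az":0},{"hand":0,"dx":-1.54,"dy":0,"dz":-0.3,"ax":0,"ay":0,"az":0},{"hand":0,"dx":-1.56,"dy":0,"dz":-0.13,"ax":0,"ay":0,"az":0},{"hand":0,"dx":-1.57,"dy":0,"dz":0.04,"ax":0,"ay":0,"az":0},{"hand":0,"dx":-1.55,"dy":0,"dz":0.21,"ax":0,"ay":0,"az":0},{"hand":0,"dx":0,"dy":0,"dz":0,"ax":0,"ay":0,"az":0}]'
python3 -m crank '[{"hand":0,"dx":-1.52,"dy":0,"dz":0.38,"ax":0,"ay":0,"az":0},{"hand":0,"dx":-1.47,"dy":0,"dz":0.55,"ax":0,"ay":0,"az":0},{"hand":0,"dx":-1.4,"dy":0,"dz":0.7,"ax":0,"ay":0,"az":0},{"hand":0,"dx":-1.32,"dy":0,"dz":0.85,"ax":0,"ay":0,"az":0},{"hand":0,"dx":-1.22,"dy":0,"dz":0.99,"ax":0,"ay":0,"az":0},{"hand":0,"dx":-1.1,"dy":0,"dz":1.12,"ax":0,"ay":0,"az":0},{"hand":0,"dx":0,"dy":0,"dz":0,"ax":0,"ay":0,"az":0},{"hand":0,"dx":0,"dy":0,"dz":0,"ax":0,"ay":0,"az":0}]'
python3 - <<'E'
from h import *
print(delta([.4366,-.2329,.1124]))
E
```

```text
time_s: 23.5
tcp_pos: [0.5243, -0.2175, 0.1613]
eef_rot: [0.996, 0.089, 0.003, -0.0]
wrist_force: [-2.9, 3.7, 17.8]
opening: 0.023
grip_force: 46.9
time_s: 24.3
tcp_pos: [0.4423, -0.2319, 0.113]
eef_rot: [0.996, 0.089, -0.001, -0.001]
wrist_force: [-8.0, 1.8, 6.8]
opening: 0.023
grip_force: 52.7
tcp [ 0.4423 -0.2319  0.113 ] toolx [ 0.984  0.177 -0.002] tooly [ 0.177 -0.984 -0.002] toolz [-0.002  0.001 -1.   ]
[-0.58 -0.    0.06]
```

```bash
python3 -m crank '[{"hand":0,"dx":-0.6,"dy":0,"dz":0.7,"ax":0,"ay":0,"az":0},{"hand":0,"dx":0,"dy":0,"dz":0,"ax":0,"ay":0,"az":0},{"hand":0,"dx":0,"dy":0,"dz":0,"ax":0,"ay":0,"az":0}]'
python3 -m crank '[{"hand":0,"dx":-0.4,"dy":0,"dz":0.5,"ax":0,"ay":0,"az":0},{"hand":0,"dx":0,"dy":0,"dz":0,"ax":0,"ay":0,"az":0},{"hand":0,"dx":0,"dy":0,"dz":0,"ax":0,"ay":0,"az":0}]'
```

```text
time_s: 24.6
tcp_pos: [0.4367, -0.2329, 0.106]
eef_rot: [0.996, 0.089, -0.001, -0.001]
wrist_force: [-6.3, 0.8, 6.1]
opening: 0.023
grip_force: 52.9
time_s: 24.9
tcp_pos: [0.4331, -0.2335, 0.101]
eef_rot: [0.996, 0.089, -0.001, -0.001]
wrist_force: [-6.5, 1.1, 6.5]
opening: 0.0229
grip_force: 53.1
```

```bash
python3 -m crank '[{"hand":0,"dx":-0.3,"dy":0,"dz":0.4,"ax":0,"ay":0,"az":0},{"hand":0,"dx":0,"dy":0,"dz":0,"ax":0,"ay":0,"az":0},{"hand":0,"dx":0,"dy":0,"dz":0,"ax":0,"ay":0,"az":0}]'
python3 -m crank '[{"hand":0,"dx":-0.3,"dy":0,"dz":0.4,"ax":0,"ay":0,"az":0},{"hand":0,"dx":0,"dy":0,"dz":0,"ax":0,"ay":0,"az":0},{"hand":0,"dx":0,"dy":0,"dz":0,"ax":0,"ay":0,"az":0}]'
```

```text
time_s: 25.2
tcp_pos: [0.4311, -0.2339, 0.098]
eef_rot: [0.996, 0.09, 0.0, -0.001]
wrist_force: [-8.7, 3.8, 16.2]
opening: 0.0232
grip_force: 54.5
time_s: 25.5
tcp_pos: [0.4314, -0.2339, 0.0971]
eef_rot: [0.996, 0.09, 0.003, -0.002]
wrist_force: [-11.4, 12.9, 55.6]
opening: 0.0233
grip_force: 59.5
```

The stop is reached. Release, lift, then check.

```bash
python3 -m crank '[{"hand":60,"dx":0.1,"dy":0,"dz":-0.2,"ax":0,"ay":0,"az":0},{"hand":60,"dx":0,"dy":0,"dz":0,"ax":0,"ay":0,"az":0},{"hand":60,"dx":0,"dy":0,"dz":0,"ax":0,"ay":0,"az":0},{"hand":60,"dx":0,"dy":0,"dz":-3,"ax":0,"ay":0,"az":0},{"hand":60,"dx":0,"dy":0,"dz":-5,"ax":0,"ay":0,"az":0},{"hand":60,"dx":0,"dy":0,"dz":-5,"ax":0,"ay":0,"az":0},{"hand":60,"dx":0,"dy":0,"dz":0,"ax":0,"ay":0,"az":0},{"hand":60,"dx":0,"dy":0,"dz":0,"ax":0,"ay":0,"az":0},{"hand":60,"dx":0,"dy":0,"dz":0,"ax":0,"ay":0,"az":0}]'
python3 - <<'E'
from h import *
print(dial())
a=arm.snapshot("scene")[...,::-1];cv2.imwrite("pics/s9.png",np.clip(a*1.4,0,255).astype(np.uint8))
E
```

```text
time_s: 26.4
tcp_pos: [0.4286, -0.2339, 0.2236]
eef_rot: [0.996, 0.09, -0.001, -0.0]
wrist_force: [-0.0, -0.4, -0.1]
opening: 0.0511
grip_force: 0.0
[(60.0, 67.3, 60.45), (60.0, 58.1, 61.01)]
```

View pics/s9.png

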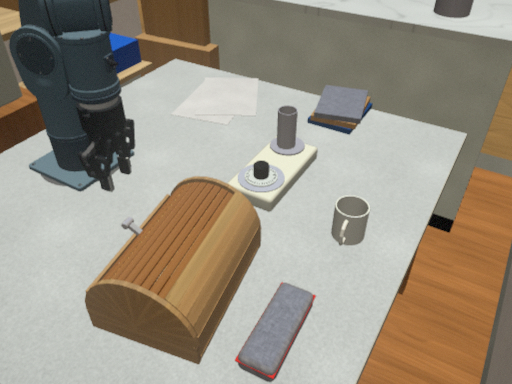

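The cover is shut (handle at (129,223), lower than at the start). The tumbler stands upright on the pan at (287,128), and the arm touches nothing.

```bash
python3 -c "
from bench import arm
print(arm.close_job())"
```

```text
the job is handed in; nothing more can be done
None
```

I handed the job in at about 26 s: the tumbler stands released on the pan, the zero mark is within about 0.6° of the pointer, the cover is shut against its stop, and the arm is clear; the judge's verdict was not shown.

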